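# Pack out and clamp a housing for scanning

### The job

In the holding fixture, first slide the white vented housing away from the press pad until you feel it stop home against the locating block hidden underneath it. Then stand light grey spacer blocks side by side in the gap between the press pad and the housing, letting go of each, until what is left of the gap is less than the pad's short stroke. Finally press the pad from behind so that the gap closes tight, and finish while holding it there with a firm push of about 15 N (the pad springs back if let go); leave the yellow stop box, the computer mouse and the ball on its stand where they are.

Things in the scene. Friction and masses are not known exactly. Their poses are not given: they have to be found in the camera images.
- rig: fixed aluminium fixture bed 130 (x) x 280 (y) x 12 mm. Origin: centre of underside, on the bench, z up; +y is the clamping direction, from pad to housing. On top two rails 12 mm high along y, inner faces at x = -47 and 47 mm, y = -45 to 120 mm. At the -y end a bracket 46 mm above the bench, inner face at y = -125 mm
- pad: dark steel press pad: upright plate 86 (x) x 12 (y) x 50 mm, top 51 mm above the bed. Slides along fixture +y, stroke 26 mm to its own stop; a spring returns it (1.6 N at rest, 3.7 N at full stroke). Origin: mid-thickness, mid-width, at the bed's top; axes as the fixture's. At rest at fixture y = -59 mm (front face -53, back face -65)
- pad_back (a point): middle of the pad's back face, 26 mm above the bed: push here, towards fixture +y, with closed fingers. 60 mm are free between it and the bracket; two 8 mm guide rods cross this space at x = -34 and 34 mm, axes 30 mm above the bench
- housing: white housing, open underneath, walls 4 mm: 90 (x) x 80 (y) x 46 mm, plus a vented hump 62 x 34 mm on top (to 60 mm, centred at y = 15 mm). 210 to 420 g. Origin: centre of underside; axes as the fixture's. Stands loose on the bed between the rails (2 mm play each side), at the start 6 to 14 mm short of home (+y)
- housing_face (a point): middle of the housing's pad-side (-y) face, 23 mm above the bed: push here with closed fingers in the gap. At the start the gap to the pad's front face is 36 mm or more; with the housing home and pad at rest it is 50 to 70 mm, so two or three spacers are needed
- datum: steel locating block, fixed on the bed, hidden inside the housing: 40 (x) x 30 (y) x 30 mm. Origin: centre of underside (top of the bed); axes as the fixture's. The housing is home when the inside of its -y wall meets the block's -y face: housing origin 21 mm to +y of this origin
- spacer0: one of 3 identical light grey plastic spacers, 110 g: plate 80 (x) x 18 (y, thickness) x 52 mm tall standing on its long 18 mm edge, with a grip tab 24 (x) x 14 (y) mm mid-top, tab top 82 mm above the underside. Origin: centre of underside, z up. Starts standing on the bench; pinch the tab from above across its 24 mm (along x)
- spacer1: one of 3 identical light grey plastic spacers, 110 g: plate 80 (x) x 18 (y, thickness) x 52 mm tall standing on its long 18 mm edge, with a grip tab 24 (x) x 14 (y) mm mid-top, tab top 82 mm above the underside. Origin: centre of underside, z up. Starts standing on the bench; pinch the tab from above across its 24 mm (along x)
- spacer2: one of 3 identical light grey plastic spacers, 110 g: plate 80 (x) x 18 (y, thickness) x 52 mm tall standing on its long 18 mm edge, with a grip tab 24 (x) x 14 (y) mm mid-top, tab top 82 mm above the underside. Origin: centre of underside, z up. Starts standing on the bench; pinch the tab from above across its 24 mm (along x)
- stopbox: yellow box 66 x 66 x 45 mm with a mushroom button, 70 mm tall in all; loose bystander, origin at the centre of the underside
- mouse: black computer mouse 100 x 58 x 31 mm; loose bystander, origin at the centre of the underside
- ball: white 38 mm ball on a dark 64 mm round stand, 81 mm tall; loose bystander, origin at the centre of the underside
Things that resemble listed ones, but are neither listed nor needed, are in the scene too. Leave any blue, brown or red look-alike of the spacer2 alone.

How it is judged:
On the way, in this order (a step that is already met when the one before it is completed fails the run):
1. the housing has been slid home against the hidden block, with the press pad still at rest (y of housing in the frame of datum above 0.0195 m and y of pad in the frame of rig below -0.055 m), for 0.1 s.
2. a first spacer stands in the gap between pad and housing, let go (((x of spacer0 in the frame of rig between -0.02 and 0.02 m and y of spacer0 in the frame of rig between -0.053 and 0.02 m and z of spacer0 in the frame of rig below 0.018 m and angle between spacer0's own z axis and vertical below 0.2 rad and contact force between the fingers and spacer0 below 0.2 N) or (x of spacer1 in the frame of rig between -0.02 and 0.02 m and y of spacer1 in the frame of rig between -0.053 and 0.02 m and z of spacer1 in the frame of rig below 0.018 m and angle between spacer1's own z axis and vertical below 0.2 rad and contact force between the fingers and spacer1 below 0.2 N) or (x of spacer2 in the frame of rig between -0.02 and 0.02 m and y of spacer2 in the frame of rig between -0.053 and 0.02 m and z of spacer2 in the frame of rig below 0.018 m and angle between spacer2's own z axis and vertical below 0.2 rad and contact force between the fingers and spacer2 below 0.2 N))), for 0.1 s.
At the end, for the whole second after the job is handed in: Fingers press the pad (over 5 N), touching neither spacers nor housing. The push passes through: pad on an upright spacer, spacer on housing, housing on the hidden block (each over 3 N; spacers within 0.15 rad of upright; housing home within 1.5 mm and flat on the bed) (contact force between the fingers and pad above 5 N and ((contact force between pad and spacer0 above 3 N and angle between spacer0's own z axis and vertical below 0.15 rad) or (contact force between pad and spacer1 above 3 N and angle between spacer1's own z axis and vertical below 0.15 rad) or (contact force between pad and spacer2 above 3 N and angle between spacer2's own z axis and vertical below 0.15 rad)) and ((contact force between housing and spacer0 above 3 N and angle between spacer0's own z axis and vertical below 0.15 rad) or (contact force between housing and spacer1 above 3 N and angle between spacer1's own z axis and vertical below 0.15 rad) or (contact force between housing and spacer2 above 3 N and angle between spacer2's own z axis and vertical below 0.15 rad)) and contact force between housing and datum above 3 N and y of housing in the frame of datum above 0.0195 m and z of housing in the frame of rig below 0.016 m and angle between housing's own z axis and vertical below 0.08 rad and contact force between the fingers and spacer0 below 0.5 N and contact force between the fingers and spacer1 below 0.5 N and contact force between the fingers and spacer2 below 0.5 N and contact force between the fingers and housing below 0.5 N); the arm keeps its last pose, push and grip.
It fails at once if the yellow stop box was moved by more than 30 mm (distance of stopbox from where it was at the start of the episode above 0.03 m).
It fails at once if the computer mouse was moved by more than 30 mm (distance of mouse from where it was at the start of the episode above 0.03 m).
It fails at once if the ball on its stand was moved by more than 30 mm (distance of ball from where it was at the start of the episode above 0.03 m).
It also fails if it takes over 72 s, if anything falls off the work surface, if the arm or the gripper's body presses on something with over 40 N, if the wrist force passes 120 N, or if a joint passes its speed limit or range.

### The arm

A 6-joint arm with a two-finger parallel gripper is mounted at the origin on the work surface. World frame = base frame: x ahead of the robot, y to its left, z up, the work surface at z = 0. Lengths are in m, angles in rad, forces in N, time in s.
With the tool pointing down it reaches from about 0.4 to 0.825 m from the base axis. Payload 7 kg.
Tool frame: the origin (TCP) lies at the very end of the fingers, on their centre line; the grasp point (between the pads) lies 19 mm behind it; z points along the fingers, x is the direction in which the jaws open and shut, and the axes are right-handed (so a half turn about z gives the same grasp; the last joint's range is limited). The gripper opens to 88 mm and grips with 3 to 60 N. Pads are 19 mm wide; open, the fingers measure 130 mm over their backs; the gripper's body (78 mm by 193 mm) begins 47 mm behind the grasp point.
Start: joints at [1.471, 0.359, 0.012, 0, -1.224, -0.288], TCP at [0.255, 0.625, 0.227] pointing down, gripper open.
Joint ranges: [-3.07, 3.07], [-1.43, 2.12], [-1.02, 1.25], [-3.03, 1.67], [-3.05, -0], [-3.03, 3.03]. Speed limits (rad/s): [2.39, 2.39, 3.01, 3.14, 3.14, 3.14].

### API

Orientations are given as [roll, pitch, yaw] about the fixed x, y, z axes, in that order (R = Rz(yaw) Ry(pitch) Rx(roll)).
In Python, from station import telemetry, grab_frame, arm, regions_of, pinpoint gives the robot as it stands. The module is installed in compiled form; this text tells all that it offers.
- The arm moves only by the shell command python3 -m inch 'ROWS' [FORCE]. ROWS is text: rows parted by semicolons, each of 7 numbers parted by spaces: the opening, from 0 (shut) to 1 (fully open), then the shift along the world's x, y, z in cm, then the turn, a rotation vector about the world's x, y, z in degrees. A call has 1 to 12 rows; each row is the pose to reach, as a shift and turn from the pose measured when the call began; what a row does not reach only later rows make up. A row lasts 1/8 s, in which the tool goes at most 62.5 mm and 10.7 degrees, less where a joint would pass 70% of its speed; a pose out of reach is approached as far as the arm can. A call with a gripper value outside its range is refused whole. The fingers move at their own pace and stop on an object; FORCE is the grip in N (left out, the last holds). Time passes only in rows, so rows that repeat a pose let the fingers close. It gives the time, the measured TCP pose, the force and the opening at its end, in the units of the state.
- telemetry.get_state(): the state, without advancing time (a new reading comes with each control period).
- grab_frame(name): name is "side" or "top" or "wrist"; returns a dict with "pixels" (384x512x3 uint8, red, green, blue), "fx", "fy", "cx", "cy" (pixels), "R" (3x3) and "t" (3): a world point X has camera coordinates R X + t. Camera axes: x right, y down, z forward; pixel columns grow to the right and rows downward; lengths in m; the calibration is good to about 2 mm. A picture is of the moment at which its call begins. There is no depth.
- arm.job_done(): hands the job in, once; it reports no verdict.
Trained networks look in the newest picture that a camera, given by its name, has taken for a name from the list of things; names that differ only in an ending like _2 or _b are one class to them, and where a whole thing is asked for, a point or a joint stands for the part that bears it (a point fixed in the world has none). Each returns a list of dicts, best first, with "p" (0 to 1); they miss things now and then, are a little off and sometimes report something else, mostly with a low value. They report only what shows in the picture. A call takes as long as a camera call. They do not tell look-alikes from the thing itself.
- regions_of(camera, name): "pixels" (384x512 bool, what is visible of it) and "bbox" ([left, top, right, bottom] in pixels, round what is visible of it).
- pinpoint(camera, name): "location" ([column, row] in pixels: a listed point, or the origin of a listed thing).
The state is a dict: "t": time; "q": joint angles; "qd": joint speeds; "joint_efforts": joint torques, N m; "eef_pos": TCP position; "ee_rot": TCP orientation; "force": force on the tool from outside, world axes, zero at the start; "moment": the same for the moment, N m; "width": finger opening in m.
Only numpy, scipy, OpenCV 4.12 (cv2) and the standard library are available. Lean on these libraries where they do the work, as an engineer would, in place of code of your own. Each camera call takes 0.05 s, during which the arm holds its last target. There are 200 camera calls.

## Working session

There is one attempt and no reset: what is moved stays moved. The work goes in short steps, Python scripts to look and compute and a shell command to move; the robot and the scene stay as the last step left them, time stands still between calls to the robot, and variables do not carry over. Pictures are saved under pics/ and viewed, about 8 in all and at most 12, crops included, and the job is handed in when it is done.

```bash
mkdir -p pics; cat > h.py <<'E'
import numpy as np, cv2
from station import telemetry, grab_frame, arm, regions_of, pinpoint
def ray(f,uv):
    d=np.array([(uv[0]-f['cx'])/f['fx'],(uv[1]-f['cy'])/f['fy'],1.]); R=np.array(f['R']);t=np.array(f['t'])
    return -R.T@t, R.T@d
def at_z(f,uv,z):
    o,d=ray(f,uv); return o+d*(z-o[2])/d[2]
def proj(f,X):
    c=np.array(f['R'])@np.array(X)+np.array(f['t']); return np.array([f['fx']*c[0]/c[2]+f['cx'],f['fy']*c[1]/c[2]+f['cy']])
def save(f,n,crop=None,s=1):
    p=f['pixels'] if crop is None else f['pixels'][crop[1]:crop[3],crop[0]:crop[2]]
    cv2.imwrite('pics/'+n,cv2.resize(np.ascontiguousarray(p[:,:,::-1]),None,fx=s,fy=s,interpolation=cv2.INTER_CUBIC))
E
python3 - <<'E'
from h import *
np.set_printoptions(precision=4,suppress=True)
s=telemetry.get_state(); print(s)
for c in ['side','top','wrist']:
    f=grab_frame(c); save(f,c+'0.png'); print(c,-np.array(f['R']).T@np.array(f['t']),f['fx'])
    for n in ['rig','pad','pad_back','housing','housing_face','spacer0','stopbox','mouse','ball']:
        try: print(n,[(np.round(d['location'],1).tolist(),round(d['p'],2)) for d in pinpoint(c,n)][:6])
        except Exception as e: print(n,e)
a=cv2.imread('pics/side0.png');b=cv2.imread('pics/top0.png')
E
```

```text
{'t': 0.0, 'q': array([ 1.4711,  0.3594,  0.0111, -0.0004, -1.2241, -0.2881]), 'qd': array([ 0.0007,  0.0017, -0.0002,  0.0007, -0.    , -0.0015]), 'joint_efforts': array([ -0.0004, -58.2732,  29.304 ,   6.9971,   0.0068,  -0.0002]), 'eef_pos': array([0.2551, 0.6244, 0.2256]), 'ee_rot': array([-3.1415, -0.0017, -1.9588]), 'force': array([-0.3572,  0.1936, -0.852 ]), 'moment': array([-0.0354,  0.0345, -0.0041]), 'width': 0.08744102670939556}
side [ 0.1854 -0.7126  0.4931] 389.61795250957067
rig [([308.5, 218.6], 0.97)]
pad [([320.0, 225.6], 0.92)]
pad_back [([322.6, 217.7], 0.8)]
housing [([302.8, 210.5], 0.75)]
housing_face [([313.4, 205.7], 0.63)]
spacer0 [([226.9, 201.3], 0.88), ([189.2, 171.5], 0.85), ([291.1, 331.5], 0.78), ([201.4, 191.2], 0.75), ([148.1, 186.6], 0.71), ([250.6, 175.1], 0.68)]
stopbox [([358.1, 296.5], 0.82)]
mouse [([407.8, 274.9], 0.67)]
ball [([294.5, 169.7], 0.55)]
top [0.4386 0.035  1.0237] 412.6173995183179
rig [([277.0, 143.3], 0.59)]
pad [([294.3, 147.2], 0.56)]
pad_back [([305.3, 147.6], 0.75)]
housing []
housing_face [([277.2, 141.9], 0.88), ([162.4, 164.1], 0.48)]
spacer0 [([139.4, 285.8], 0.96), ([394.5, 227.8], 0.89), ([126.0, 234.1], 0.8), ([210.7, 214.1], 0.77), ([171.0, 231.2], 0.69), ([159.7, 162.7], 0.57)]
stopbox [([382.7, 162.0], 0.85), ([396.8, 224.3], 0.46)]
mouse [([371.0, 112.1], 0.72)]
ball [([161.7, 105.9], 0.71)]
wrist [0.3299 0.5957 0.3843] 283.09612292442716
rig []
pad []
pad_back []
housing []
housing_face []
spacer0 [([470.7, 49.0], 0.63)]
stopbox []
mouse []
ball []
```

View pics/top0.png

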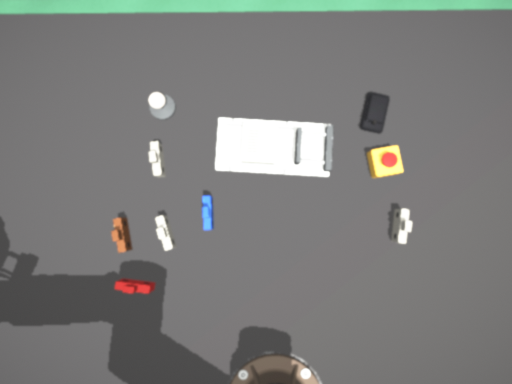

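View pics/side0.png

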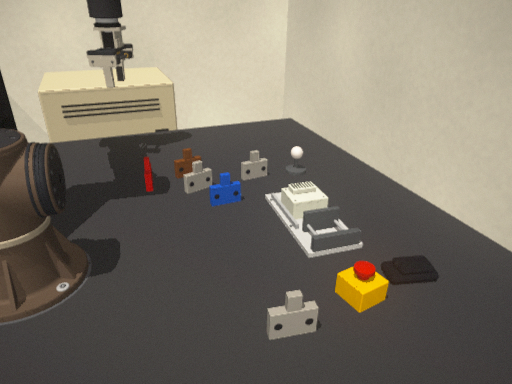

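The top view shows grey spacers at (156,158), (163,232) and (403,226). The look-alikes are blue (207,213), brown (120,235) and red (134,287). The rig runs from 216 to 333 px with the pad on the right, so fixture +y points image-left. I'll fit poses by silhouette from both cameras.

```bash
cat >> h.py <<'E'
from scipy.optimize import minimize
def boxpts(x0,x1,y0,y1,z0,z1): return np.array([[x,y,z] for x in(x0,x1) for y in(y0,y1) for z in(z0,z1)])
SP=[boxpts(-.04,.04,-.009,.009,0,.052),boxpts(-.012,.012,-.007,.007,.052,.082)]
BED=[boxpts(-.065,.065,-.14,.14,0,.012)]
def sil(f,parts,p,S=4):
    m=np.zeros((384*S,512*S),np.uint8); c,s=np.cos(p[2]),np.sin(p[2]); z=p[3] if len(p)>3 else 0
    for P in parts:
        W=np.c_[P[:,0]*c-P[:,1]*s+p[0],P[:,0]*s+P[:,1]*c+p[1],P[:,2]+z]
        uv=np.array([(proj(f,w)+.5)*S for w in W]).astype(np.int32)
        cv2.fillConvexPoly(m,cv2.convexHull(uv),255)
    return cv2.resize(m,(512,384),interpolation=cv2.INTER_AREA)/255.
def fit(obs,parts,p0):
    def cost(p): 
        return sum(1-np.minimum(a:=sil(f,parts,p),m).sum()/np.maximum(a,m).sum() for f,m in obs)
    best=None
    for dy in (-.25,0,.25):
        x0=np.array([p0[0],p0[1],p0[2]+dy])
        sx=np.vstack([x0,x0+[.01,0,0],x0+[0,.01,0],x0+[0,0,.15]])
        r=minimize(cost,x0,method='Nelder-Mead',options=dict(initial_simplex=sx,maxiter=120,xatol=1e-4,fatol=1e-4))
        if best is None or r.fun<best.fun: best=r
    return best.x,best.fun
E
cat > m1.py <<'E'
from h import *
np.set_printoptions(precision=4,suppress=True)
T=grab_frame('top');S=grab_frame('side')
rt=regions_of('top','spacer0');rs=regions_of('side','spacer0')
def near(rs,uv):
    return min(rs,key=lambda d:np.hypot((d['bbox'][0]+d['bbox'][2])/2-uv[0],(d['bbox'][1]+d['bbox'][3])/2-uv[1]))
for n,ut,us,yaw in [('A',(156,158),(254,166),0),('B',(163,232),(198,178),.3),('C',(403,226),(292,315),-.1)]:
    a,b=near(rt,ut),near(rs,us)
    g=at_z(T,ut,.04)
    print(n,a['bbox'],b['bbox'],g)
    for o in ([(T,a['pixels'])],[(S,b['pixels'])],[(T,a['pixels']),(S,b['pixels'])]):
        print(*fit(o,SP,[g[0],g[1],yaw]))
r=regions_of('top','rig')[0];m=r['pixels']
pts=np.argwhere(m)[:,::-1].astype(np.float32);print(r['bbox'],cv2.minAreaRect(pts))
save(T,'topc.png',(200,105,350,190),5)
for u in ('ball','stopbox','mouse'):
    print(u,[(d['bbox'],round(d['p'],2)) for d in regions_of('top',u)][:2])
b=rs
m=r['pixels'].astype(np.uint8)
E
python3 m1.py
```

```text
A [149.1, 143.2, 168.2, 177.8] [240.4, 149.3, 264.5, 180.9] [0.5891 0.2749 0.04  ]
[0.5864 0.273  0.1043] 0.0823312645461598
[0.5889 0.2774 0.1907] 0.04375382405362982
[0.587  0.2733 0.1285] 0.16233614233113336
B [156.2, 215.6, 174.9, 249.3] [183.4, 160.2, 214.3, 196.3] [0.4123 0.2575 0.04  ]
[0.4113 0.2535 0.2884] 0.0882212270098699
[0.4129 0.2596 0.2553] 0.06266943160412974
[0.4113 0.2541 0.2898] 0.1958162584199591
C [394.1, 209.7, 411.8, 242.4] [382.4, 257.3, 441.5, 281.7] [ 0.4176 -0.3127  0.04  ]
[ 0.4186 -0.3089 -0.1744] 0.07451320201764011
[ 0.4176 -0.3127 -0.35  ] 1.0
[ 0.4186 -0.3089 -0.1744] 1.07451320201764
[219.3, 117.2, 332.9, 175.9] ((274.4706726074219, 146.99827575683594), (115.44749450683594, 52.79109573364258), 3.3664605617523193)
ball [([149.9, 90.7, 173.6, 122.3], 0.75)]
stopbox [([365.3, 147.1, 400.6, 174.6], 0.71)]
mouse [([357.1, 91.9, 390.2, 137.0], 0.86)]
```

View pics/topc.png

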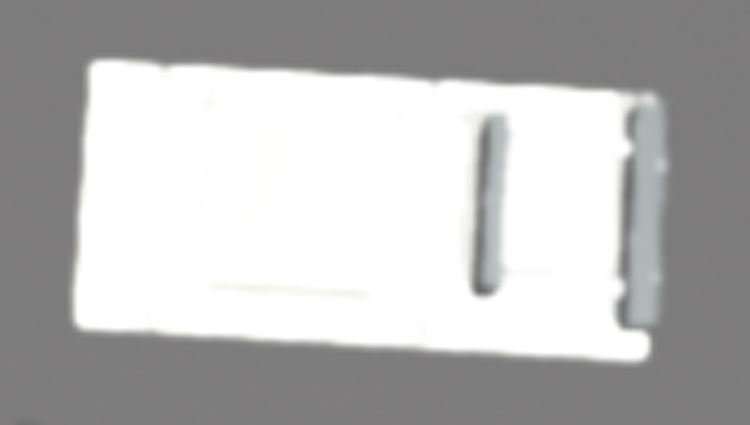

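The crop is overexposed. Bed corners in full pixels are about (218,117.4), (215,170.6) and (330,177). The pad is at (297.5,146) and the bracket at (329,147).

```bash
cat > m2.py <<'E'
from h import *
np.set_printoptions(precision=4,suppress=True)
T=grab_frame('top')
c=[at_z(T,u,.012) for u in [(218-.5,117.4-.5),(214.8-.5,170.6-.5),(330-.5,177-.5)]]
print(c, np.linalg.norm(c[0]-c[1]),np.linalg.norm(c[1]-c[2]))
ctr=(c[0]+c[2])/2; d=(c[1]-c[2]);print('ctr',ctr,'yaw',np.arctan2(-d[0],d[1]))
p=[at_z(T,(200+a/5-.5,105+b/5-.5),.063) for a,b in [(497,118),(483,292)]]  # pad top mid ends
print('pad ends',p)
S=grab_frame('side'); 
for o in regions_of('side','rig')[:1]: print(o['bbox'])
q=[0,0,0]
save(S,'sidec.png',(255,170,370,260),6)
g=S['pixels'].mean();print(g)
E
python3 m2.py
```

```text
[array([0.6946, 0.1295, 0.012 ]), array([0.5613, 0.1383, 0.012 ]), array([ 0.5415, -0.1457,  0.012 ])] 0.1335044700746493 0.2846498028337638
ctr [ 0.618  -0.0081  0.012 ] yaw -0.069915359166876
pad ends [array([ 0.6523, -0.0674,  0.063 ]), array([ 0.5695, -0.0589,  0.063 ])]
[264.4, 194.6, 364.4, 255.5]
116.2017330593533
```

View pics/sidec.png

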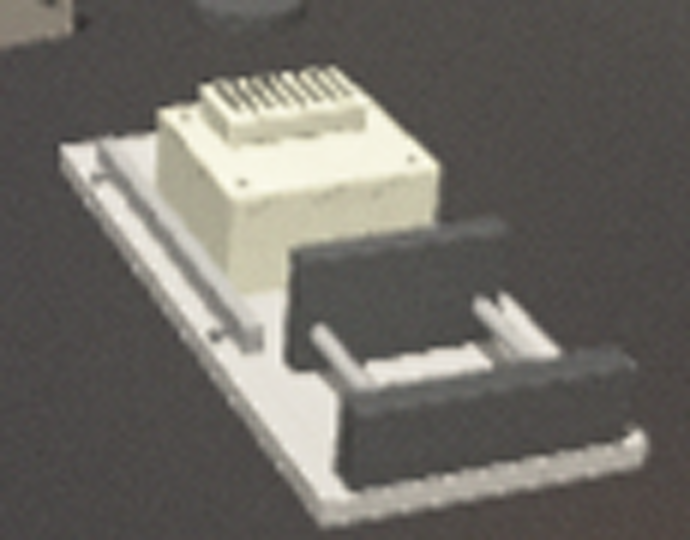

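The side crop shows the housing, pad and bracket clearly. I'll solve the rig pose and the housing offset by least squares.

```bash
cat > m3.py <<'E'
from h import *
from scipy.optimize import least_squares
np.set_printoptions(precision=4,suppress=True)
T=grab_frame('top');S=grab_frame('side')
tp=[((-.0+.065,.14,.012),(217.5,116.9)),((-.065,.14,.012),(214.3,170.1)),((-.065,-.14,.012),(329.5,176.5)),((.043,-.059,.063),(298.9,128.1)),((-.043,-.059,.063),(296.1,162.9))]
sc=[((-.065,.14,.012),(62,148)),((-.065,-.14,.012),(320,500)),((.065,-.14,.012),(645,432)),((-.043,-.065,.063),(290,254)),((.043,-.065,.063),(508,226)),((-.065,-.125-.012*0,.012),None)]
hs=[((-.045,-.04,.058),(235,203)),((.045,-.04,.058),(437,163)),((-.045,.04,.058),(160,110))]
cv=lambda u:(255+u[0]/6-.5,170+u[1]/6-.5)
def W(p,P): c,s=np.cos(p[2]),np.sin(p[2]);return [P[0]*c-P[1]*s+p[0],P[0]*s+P[1]*c+p[1],P[2]]
def res(p,pr=False):
    r=[]
    for P,u in tp: r.append(proj(T,W(p,P))-u)
    for P,u in sc:
        if u: r.append(proj(S,W(p,P))-cv(u))
    for P,u in hs: r.append(proj(S,W(p,(P[0],P[1]+p[3],P[2])))-cv(u))
    return np.array(r) if pr else np.array(r).ravel()
r=least_squares(res,[.618,-.008,-.07,.03],loss='soft_l1');print(r.x);print(res(r.x,True))
p=r.x
for n,P in [('padback',(0,-.065,.038)),('gapmid',(0,(-.053+p[3]-.04)/2,0)),('hface',(0,p[3]-.04,.035))]: print(n,W(p,P))
print('gap',p[3]-.04+.053)
E
python3 m3.py
```

```text
[ 0.618  -0.0051 -0.0756  0.0342]
[[-0.0572  0.4494]
 [-0.4841 -0.9809]
 [-2.4109 -0.44  ]
 [-0.129  -1.7258]
 [ 0.7283 -0.5213]
 [-0.7306 -0.1282]
 [-0.4183  0.234 ]
 [-0.2139  1.4006]
 [ 1.325   1.3657]
 [-0.2643  0.6503]
 [-0.8177 -0.3721]
 [ 0.1503  1.2556]
 [-0.5959  0.4606]]
padback [np.float64(0.6131214523695422), np.float64(-0.06988352159667303), 0.038]
gapmid [np.float64(0.6158124747215599), np.float64(-0.03437455353769513), 0]
hface [np.float64(0.6175966857505456), np.float64(-0.010831273642146054), 0.035]
gap 0.0472215813897044
```

The rig is at (0.618, -0.005) with yaw -4.3°, and the gap is about 47 mm. Next I move above the gap with the jaws along fixture x and look with the wrist camera.

```bash
python3 -m inch '0 36 -66 0 0 0 -72; 0 36 -66 0 0 0 -72; 0 36 -66 0 0 0 -72; 0 36 -66 0 0 0 -72; 0 36 -66 0 0 0 -72; 0 36 -66 0 0 0 -72; 0 36 -66 0 0 0 -72; 0 36 -66 0 0 0 -72; 0 36 -66 0 0 0 -72; 0 36 -66 0 0 0 -72; 0 36 -66 0 0 0 -72; 0 36 -66 0 0 0 -72'
python3 - <<'E'
from h import *
np.set_printoptions(precision=4,suppress=True)
f=grab_frame('wrist');save(f,'w1.png',s=1.5);print(-np.array(f['R']).T@np.array(f['t']),f['fx'])
s=telemetry.get_state();print(s['t'],s['eef_pos'],s['ee_rot'],s['q'])
E
```

```text
t: 3.65
eef_pos: [0.6153, -0.0355, 0.2269]
ee_rot: [3.141, 0.001, 3.068]
force: [1.4, 1.1, 0.1]
width: 0.0005
[ 0.6097 -0.1143  0.3846] 283.09612292442716
3.7 [ 0.6175 -0.0412  0.2262] [-3.1394  0.0003  3.0653] [ 0.2499  0.2674 -0.1202  0.0024 -1.1836 -0.3271]
```

View pics/w1.png

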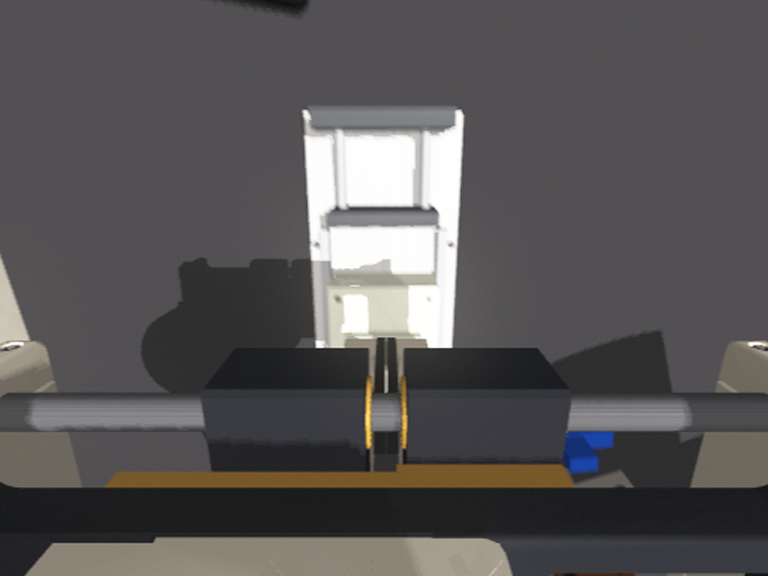

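The wrist view shows the pad top front edge from (328,225) to (438,225) and the housing top edge from (330,286) to (437,286), in 1.5x pixels. I'll convert these.

```bash
python3 - <<'E'
from h import *
np.set_printoptions(precision=4,suppress=True)
f=grab_frame('wrist')
for n,u,z in [('padF+x',(327,225),.063),('padF-x',(438,225),.063),('padBack top +x',(327,210),.063),('padB-x',(438,210),.063),('hous+x',(329,286),.058),('hous-x',(438,286),.058),('brk inner +x',(308,128),.046),('brk in -x',(458,128),.046),('bed+x',(306,150),.012),('bed-x',(460,150),.012),('bed-x2',(453,340),.012)]:
    print(n,at_z(f,(u[0]/1.5-.2,u[1]/1.5-.2),z))
print([d for d in pinpoint('wrist','pad_back')][:1],[d for d in pinpoint('wrist','housing_face')][:1])
E
```

```text
padF+x [ 0.6602 -0.073   0.063 ]
padF-x [ 0.5764 -0.0665  0.063 ]
padBack top +x [ 0.6589 -0.0842  0.063 ]
padB-x [ 0.576  -0.0778  0.063 ]
hous+x [ 0.6652 -0.0234  0.058 ]
hous-x [ 0.5779 -0.0167  0.058 ]
brk inner +x [ 0.6684 -0.1438  0.046 ]
brk in -x [ 0.5567 -0.1352  0.046 ]
bed+x [ 0.678  -0.1293  0.012 ]
bed-x [ 0.5499 -0.1194  0.012 ]
bed-x2 [0.561  0.0528 0.012 ]
[{'location': [255.0, 144.7], 'p': 0.62}] [{'location': [259.3, 188.7], 'p': 0.68}]
```

```bash
python3 - <<'E'
from h import *
np.set_printoptions(precision=4,suppress=True)
f=grab_frame('wrist');s=telemetry.get_state();print(s['eef_pos'],s['qd'],-np.array(f['R']).T@np.array(f['t']))
save(f,'w2.png',(190,60,320,240),4.2)
for c in (235,275): print(c,f['pixels'][60:225,c].mean(1).astype(int).tolist())
E
```

```text
[ 0.6142 -0.034   0.2262] [ 0.0312 -0.0159 -0.0075 -0.0013 -0.0003 -0.001 ] [ 0.609  -0.1138  0.3837]
235 [87, 86, 87, 87, 86, 87, 87, 87, 87, 87, 86, 87, 86, 97, 139, 138, 137, 138, 139, 138, 135, 134, 136, 137, 137, 136, 139, 70, 39, 188, 206, 207, 206, 207, 254, 254, 254, 254, 254, 254, 254, 254, 254, 254, 254, 254, 254, 254, 254, 254, 254, 254, 254, 254, 254, 254, 254, 254, 254, 254, 254, 254, 254, 254, 254, 254, 254, 254, 254, 254, 254, 254, 254, 254, 254, 254, 254, 254, 161, 71, 71, 71, 71, 99, 146, 146, 145, 145, 145, 145, 143, 139, 138, 131, 241, 254, 254, 254, 254, 254, 254, 254, 254, 254, 254, 254, 254, 254, 254, 254, 254, 253, 254, 253, 253, 253, 253, 253, 253, 202, 200, 199, 199, 170, 160, 160, 182, 183, 183, 160, 159, 159, 162, 195, 219, 220, 220, 253, 254, 254, 254, 254, 254, 254, 254, 254, 254, 254, 254, 254, 254, 254, 254, 254, 254, 254, 254, 254, 254, 254, 254, 254, 250, 163, 149]
275 [85, 86, 87, 86, 86, 87, 86, 88, 86, 86, 87, 88, 87, 110, 141, 141, 142, 141, 142, 140, 136, 136, 137, 138, 137, 137, 142, 56, 38, 207, 209, 209, 208, 208, 239, 250, 251, 251, 251, 251, 251, 251, 250, 251, 250, 250, 251, 250, 250, 250, 250, 250, 250, 209, 208, 208, 207, 207, 207, 206, 207, 207, 207, 207, 207, 207, 207, 206, 206, 207, 207, 207, 207, 206, 206, 207, 207, 207, 94, 67, 68, 69, 72, 121, 149, 149, 151, 147, 146, 147, 145, 141, 141, 129, 253, 254, 254, 254, 254, 254, 254, 254, 254, 254, 254, 254, 254, 254, 254, 254, 254, 254, 254, 254, 254, 254, 254, 254, 254, 254, 254, 254, 254, 200, 188, 186, 185, 184, 185, 185, 182, 183, 181, 253, 255, 255, 255, 255, 255, 255, 255, 255, 255, 255, 255, 255, 255, 254, 254, 254, 254, 254, 254, 255, 255, 254, 254, 254, 254, 254, 254, 254, 254, 179, 184]
```

View pics/w2.png

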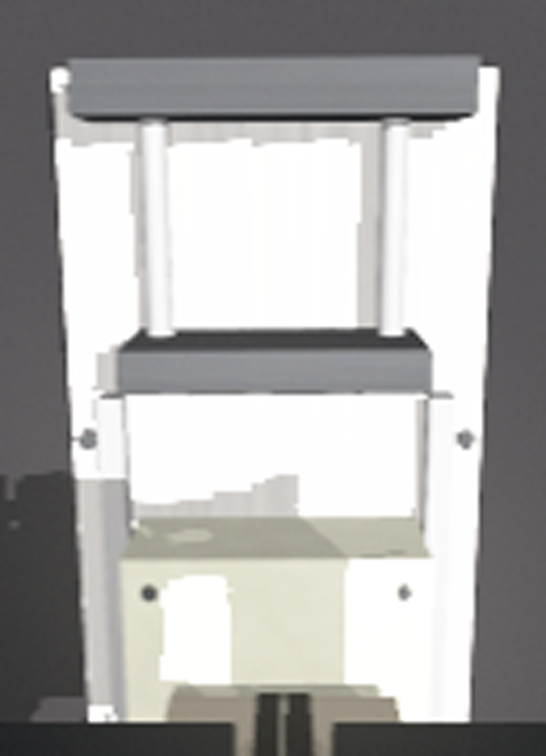

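```bash
cat > m4.py <<'E'
from h import *
from scipy.optimize import least_squares
np.set_printoptions(precision=4,suppress=True)
f=grab_frame('wrist');s=telemetry.get_state();print(s['t'],s['eef_pos'],s['ee_rot'])
print(np.array(f['R']))
cv=lambda u:(190+u[0]/4.2-.4,60+u[1]/4.2-.4)
F=[((.043,-.053,.063),(119,393)),((-.043,-.053,.063),(431,393)),((.043,-.065,.063),(122,349)),((-.043,-.065,.063),(430,346)),((.034,-.065,.034),(160,334)),((.065,-.14,.012),(51,66)),((-.065,-.14,.012),(497,66)),((0,-.125,.046),(275,116))]
H=[((.045,-.04,.058),(121,557)),((-.045,-.04,.058),(433,557)),((-.045,-.04,.012),(420,518)),((.045,-.04,.012),(136,518))]
def W(p,P): c,s=np.cos(p[2]),np.sin(p[2]);return [P[0]*c-P[1]*s+p[0],P[0]*s+P[1]*c+p[1],P[2]]
def res(p): return np.array([proj(f,W(p,P))-cv(u) for P,u in F]+[proj(f,W(p,(P[0],P[1]+p[3],P[2])))-cv(u) for P,u in H])
r=least_squares(lambda p:res(p).ravel(),[.618,-.008,-.07,.03],loss='soft_l1');print(r.x);print(res(r.x))
tip=proj(f,s['eef_pos']);print('tip px',tip)
p=r.x; print('gap',p[3]+.013,'padback',W(p,(0,-.065,0)),'hface',W(p,(0,p[3]-.04,0)))
E
python3 m4.py
```

```text
3.95 [ 0.6141 -0.0332  0.2265] [ 3.1415 -0.0002  3.0679]
[[-0.9971  0.0756  0.0006]
 [ 0.0724  0.9526  0.2956]
 [ 0.0218  0.2947 -0.9553]]
[ 0.6186 -0.0055 -0.0723  0.0358]
[[-0.4282  0.1022]
 [ 0.7166 -0.1579]
 [-1.6175 -0.0015]
 [ 1.3177  0.4486]
 [-0.1413  0.3692]
 [ 0.1181  0.1167]
 [ 0.363  -0.2627]
 [-0.1117 -0.4319]
 [-0.2058  0.5514]
 [ 0.0128  0.2989]
 [-0.9746 -0.6172]
 [ 0.624  -0.3925]]
tip px [257.9456 238.7109]
gap 0.04883965158702326 padback [np.float64(0.6139057332214517), np.float64(-0.07034217190647926), 0] hface [np.float64(0.6183033256431739), np.float64(-0.009661661146245936), 0]
```

All three cameras agree: rig (0.6186, -0.0055), yaw -4.1°, gap about 48 mm. I'll lower the closed fingers into the gap.

```bash
python3 -m inch '0 0.25 -0.1 -6 0 0 0; 0 0.25 -0.1 -12 0 0 0; 0 0.25 -0.1 -17 0 0 0; 0 0.25 -0.1 -19.6 0 0 0; 0 0.25 -0.1 -19.6 0 0 0; 0 0.25 -0.1 -19.6 0 0 0'
python3 -m inch '0 0.1 0.7 0 0 0 0; 0 0.1 1.2 0 0 0 0; 0 0.13 1.5 0 0 0 0; 0 0.13 1.7 0 0 0 0; 0 0.14 1.9 0 0 0 0'
```

```text
t: 4.7
eef_pos: [0.6176, -0.0332, 0.0321]
ee_rot: [3.141, 0.002, 3.07]
force: [0.3, -0.5, 0.9]
width: 0.0008
t: 5.32
eef_pos: [0.619, -0.0152, 0.0324]
ee_rot: [-3.141, 0.002, 3.07]
force: [2.0, -15.0, 3.9]
width: 0.0004
```

```bash
python3 -m inch '0 0.02 0.1 0 0 0 0; 0 0.02 0.2 0 0 0 0'; python3 -m inch '0 0.02 0.2 0 0 0 0; 0 0.03 0.4 0 0 0 0';python3 -m inch '0 0.02 0.2 0 0 0 0; 0 0.03 0.4 0 0 0 0'
```

```text
t: 5.58
eef_pos: [0.619, -0.0152, 0.0324]
ee_rot: [-3.138, 0.001, 3.07]
force: [2.5, -17.0, 2.3]
width: 0.0006
t: 5.82
eef_pos: [0.6189, -0.0151, 0.0325]
ee_rot: [-3.134, -0.0, 3.069]
force: [4.4, -30.8, 0.4]
width: 0.0
t: 6.08
eef_pos: [0.6189, -0.0152, 0.0325]
ee_rot: [-3.129, -0.002, 3.069]
force: [6.3, -31.0, -0.2]
width: 0.0004
```

It stopped firmly at about 31 N. I'll back off and measure how far the housing moved, to tell home from jammed.

```bash
python3 -m inch '0 -0.1 -1.5 0 0 0 0; 0 -0.1 -1.5 0 0 0 0;0 -0.1 -1.5 0 0 0 0'
python3 - <<'E'
from h import *
f=grab_frame('wrist');S=grab_frame('side');T=grab_frame('top')
a=cv2.resize(np.ascontiguousarray(f['pixels'][120:384,140:380]),None,fx=1.6,fy=1.6)
b=cv2.resize(np.ascontiguousarray(S['pixels'][165:255,255:370]),None,fx=4.6,fy=4.6,interpolation=cv2.INTER_CUBIC)[:422]
h=max(a.shape[0],b.shape[0]);o=np.zeros((h,a.shape[1]+b.shape[1],3),np.uint8);o[:a.shape[0],:a.shape[1]]=a;o[:b.shape[0],a.shape[1]:]=b
print(a.shape,b.shape);cv2.imwrite('pics/w3.png',o[:,:,::-1])
E
```

```text
t: 6.45
eef_pos: [0.6178, -0.0298, 0.0323]
ee_rot: [-3.13, -0.002, 3.069]
force: [0.1, 0.3, 0.2]
width: 0.0005
(422, 384, 3) (414, 529, 3)
```

View pics/w3.png

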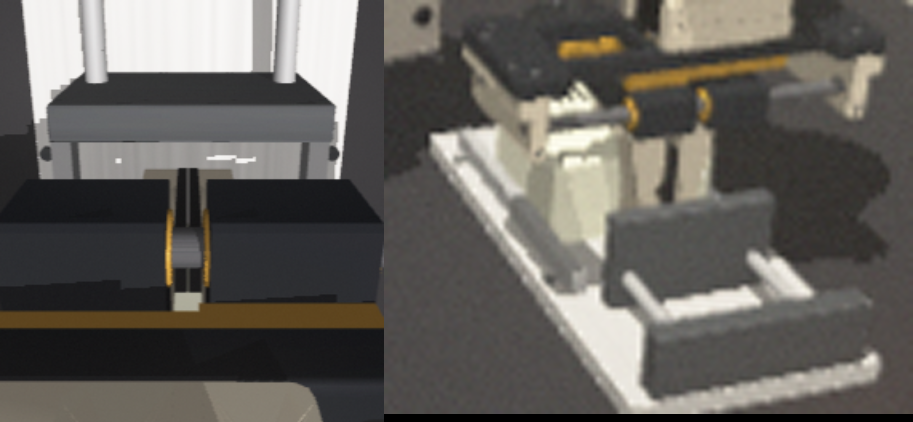

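Seven pictures used. The housing is hidden here, so I'll raise and measure by pixel profile.

```bash
python3 -m inch '0 0 0 6 0 0 0; 0 0 0 12 0 0 0; 0 -0.3 -0.3 19.5 0 0 0; 0 -0.3 -0.3 19.5 0 0 0;0 -0.3 -0.3 19.5 0 0 0;0 -0.3 -0.3 19.5 0 0 0;0 -0.3 -0.3 19.5 0 0 0'
cat > gap.py <<'E'
from h import *
np.set_printoptions(precision=4,suppress=True)
f=grab_frame('wrist');s=telemetry.get_state();print(s['t'],s['eef_pos'],s['ee_rot'])
p=(.6186,-.0055,-.0723)
def W(P): c,sn=np.cos(p[2]),np.sin(p[2]);return [P[0]*c-P[1]*sn+p[0],P[0]*sn+P[1]*c+p[1],P[2]]
# profiles along rig y lines at x, assumed height z: print levels vs rig y
for x,z in [(-.03,.063),(.03,.063),(-.03,.058),(.03,.058),(-.02,.012),(.02,.012)]:
    ys=np.arange(-.07,.03,.001); g=f['pixels'].mean(2).astype(np.float32)
    uv=np.array([proj(f,W((x,y,z))) for y in ys],np.float32)
    v=cv2.remap(g,uv[:,0],uv[:,1],cv2.INTER_LINEAR)[:,0]
    d=np.abs(np.diff(v)); i=np.where(d>12)[0]
    print(x,z,[(int(ys[k]*1000),int(v[k]),int(v[k+1])) for k in i])
E
python3 gap.py
```

```text
t: 7.48
eef_pos: [0.6143, -0.0325, 0.2256]
ee_rot: [-3.129, -0.005, 3.069]
force: [-0.5, -0.8, -0.4]
width: 0.0005
7.525 [ 0.6144 -0.0325  0.2258] [-3.1287 -0.0045  3.0695]
-0.03 0.063 [(-70, 241, 150), (-69, 150, 69), (-67, 64, 78), (-66, 78, 138), (-54, 136, 223), (-53, 223, 249), (-12, 251, 230), (-11, 230, 184), (0, 176, 160), (0, 160, 229), (1, 229, 253)]
0.03 0.063 [(-70, 245, 143), (-69, 143, 70), (-67, 66, 83), (-66, 83, 134), (-54, 138, 227), (-53, 227, 250), (-20, 253, 209), (-13, 198, 225), (-11, 220, 173), (-10, 173, 153), (0, 158, 195), (1, 195, 211), (2, 211, 232), (3, 232, 252)]
-0.03 0.058 [(-70, 235, 223), (-69, 223, 81), (-68, 81, 66), (-66, 63, 107), (-65, 107, 141), (-54, 136, 152), (-53, 152, 239), (-52, 239, 252), (-10, 248, 200), (-9, 200, 182), (1, 170, 183), (2, 183, 253)]
0.03 0.058 [(-70, 240, 217), (-69, 217, 73), (-66, 65, 109), (-65, 109, 137), (-54, 133, 160), (-53, 160, 238), (-52, 238, 253), (-19, 253, 223), (-18, 223, 199), (-11, 208, 243), (-10, 243, 188), (-9, 188, 163), (1, 155, 171), (2, 171, 204), (4, 216, 244)]
-0.02 0.012 [(-67, 253, 190), (-66, 190, 114), (-65, 114, 68), (-60, 77, 135), (-47, 137, 150), (-46, 150, 225), (-45, 225, 247), (2, 248, 211), (3, 211, 183), (16, 160, 175), (17, 175, 209)]
0.02 0.012 [(-67, 254, 185), (-66, 185, 114), (-65, 114, 69), (-61, 67, 81), (-60, 81, 136), (-46, 140, 158), (-45, 158, 224), (-44, 224, 254), (-10, 253, 234), (-9, 234, 206), (2, 192, 169), (3, 169, 156), (16, 154, 170), (17, 170, 203), (18, 203, 239), (19, 239, 254)]
```

The housing face moved about 6.5 mm to rig y ≈ +2 mm on both sides, so it is home and not yawed. The gap is about 55 mm, so two spacers leave about 19 mm, which is under the 26 mm stroke. I choose grey A at top pixel (156,158) and grey B at (163,232), avoiding blue, brown and red. I'll go near A and check it with the wrist camera.

```bash
python3 -m inch '0.55 -2.7 6 0 0 0 5; 0.55 -2.7 12 0 0 0 11.5; 0.55 -2.7 18 0 0 0 11.5; 0.55 -2.7 24 0 0 0 11.5; 0.55 -2.7 30 0 0 0 11.5; 0.55 -2.7 35.5 0 0 0 11.5; 0.55 -2.7 35.5 0 0 0 11.5; 0.55 -2.7 35.5 0 0 0 11.5; 0.55 -2.7 35.5 0 0 0 11.5; 0.55 -2.7 35.5 0 0 0 11.5'
cat > sp.py <<'E'
import sys
from h import *
np.set_printoptions(precision=4,suppress=True)
g=[float(v) for v in sys.argv[1:4]]
f=grab_frame('wrist');s=telemetry.get_state();e=s['eef_pos'];print(s['t'],e,s['ee_rot'],s['width'])
rs=regions_of('wrist','spacer0'); u=proj(f,[g[0],g[1],.04])
for r in rs: print([round(v) for v in r['bbox']],round(r['p'],2),f['pixels'][r['pixels']].mean(0).astype(int))
r=min(rs,key=lambda d:np.hypot((d['bbox'][0]+d['bbox'][2])/2-u[0],(d['bbox'][1]+d['bbox'][3])/2-u[1]))
b=r['bbox'];print('use',b,u)
x,c=fit([(f,r['pixels'])],SP,g);print(x,c)
yaw=s['ee_rot'][2]; dy=(x[2]+np.pi-yaw+np.pi/2)%np.pi-np.pi/2
print('shift cm',100*(x[0]-e[0]),100*(x[1]-e[1]),'to z .056:',100*(.056-e[2]),'turn',np.degrees(dy))
im=f['pixels'].copy(); m=sil(f,SP,x); cs,_=cv2.findContours((m>.5).astype(np.uint8),cv2.RETR_EXTERNAL,cv2.CHAIN_APPROX_NONE); cv2.drawContours(im,cs,-1,(0,255,0),1)
save(dict(pixels=im),sys.argv[4])
E
python3 sp.py .587 .273 .12 a1.png
```

```text
t: 8.78
eef_pos: [0.5877, 0.3213, 0.2261]
ee_rot: [-3.129, -0.004, -3.014]
force: [0.2, 0.1, -0.4]
width: 0.0485
8.825 [0.5877 0.3215 0.2261] [-3.1289 -0.0043 -3.0143] 0.048392505203651244
[365, 119, 452, 150] 0.95 [197 192 184]
[348, 201, 426, 232] 0.83 [136  81  48]
[228, 125, 296, 145] 0.76 [241 240 237]
[342, 21, 437, 58] 0.7 [ 68 141 206]
[448, 169, 512, 233] 0.57 [196  35  33]
use [228.5, 124.8, 296.4, 145.1] [262.5762 132.2637]
[0.5877 0.2753 0.1073] 0.03625855007380607
shift cm 0.0016546357294089376 -4.618139317172948 to z .056: -17.012937767167813 turn -1.150520073033067
```

View pics/a1.png

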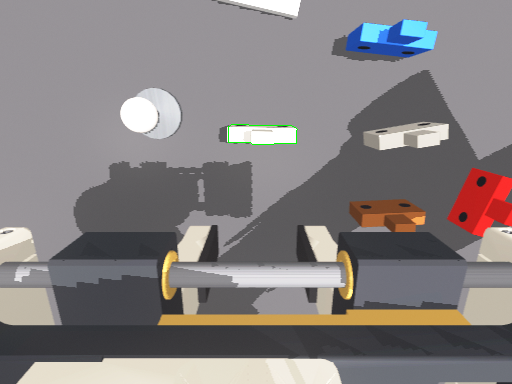

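The wrist picture shows grey A at (262,134) with a good fit outline and B at (405,134). The blue, brown and red ones are clearly separate. Now I grasp A.

```bash
python3 -m inch '0.55 0 -4.6 0 0.7 0 -1; 0.55 0 -4.6 -6 0.7 0 -1; 0.55 0 -4.6 -11 0.7 0 -1; 0.55 0 -4.6 -15 0.7 0 -1; 0.55 0 -4.6 -17 0.7 0 -1; 0.55 0 -4.6 -17 0.7 0 -1; 0.1 0 -4.6 -17 0.7 0 -1; 0.1 0 -4.6 -17 0.7 0 -1; 0.1 0 -4.6 -17 0.7 0 -1; 0.1 0 -4.6 -17 0.7 0 -1; 0.1 0 -4.6 -14 0.7 0 -1; 0.1 0 -4.6 -9 0.7 0 -1' 25
```

```text
t: 10.38
eef_pos: [0.5863, 0.2748, 0.1349]
ee_rot: [-3.139, -0.007, -3.032]
force: [0.9, 0.5, -0.8]
width: 0.0237
```

```bash
python3 -m inch '0.1 0 -3 5.5 0 0 0; 0.1 1 -8 6.5 0 0 -5; 0.1 2 -14 6.5 0 0 -10.4; 0.1 3.1 -20 6.5 0 0 -10.4; 0.1 3.1 -25 6.5 0 0 -10.4; 0.1 3.1 -29 6.5 0 0 -10.4; 0.1 3.1 -29 6.5 0 0 -10.4; 0.1 3.1 -29 6.5 0 0 -10.4;0.1 3.1 -29 6.5 0 0 -10.4; 0.1 3.1 -29 6.5 0 0 -10.4'; python3 gap.py
```

```text
t: 11.62
eef_pos: [0.6174, -0.0143, 0.1998]
ee_rot: [-3.139, -0.007, 3.071]
force: [-0.0, -0.2, -1.0]
width: 0.0234
11.675 [ 0.6174 -0.0144  0.1998] [-3.1388 -0.0069  3.0711]
-0.03 0.063 [(-69, 236, 176), (-68, 176, 79), (-66, 74, 120), (-65, 120, 132), (-54, 113, 192), (-53, 192, 244), (-10, 240, 167), (0, 159, 144), (0, 144, 229), (1, 229, 252), (7, 245, 128), (8, 128, 112), (15, 113, 100)]
0.03 0.063 [(-69, 237, 142), (-68, 142, 69), (-66, 81, 115), (-54, 117, 138), (-53, 138, 171), (-52, 171, 225), (-51, 225, 251), (-15, 250, 214), (-14, 214, 181), (-10, 174, 138), (0, 138, 176), (1, 176, 194), (6, 199, 186), (7, 186, 102), (16, 92, 67), (17, 67, 46), (21, 45, 73), (22, 73, 91)]
-0.03 0.058 [(-69, 232, 196), (-68, 196, 109), (-67, 109, 66), (-66, 66, 100), (-65, 100, 132), (-53, 128, 232), (-52, 232, 252), (-9, 251, 190), (-8, 190, 165), (1, 152, 183), (2, 183, 250), (8, 253, 199), (9, 199, 118), (17, 110, 97)]
0.03 0.058 [(-69, 232, 179), (-68, 179, 85), (-67, 85, 69), (-66, 69, 103), (-65, 103, 125), (-53, 121, 152), (-52, 152, 186), (-51, 186, 251), (-14, 250, 229), (-13, 229, 181), (-9, 180, 147), (1, 138, 157), (2, 157, 188), (8, 199, 155), (9, 155, 98), (18, 92, 70), (19, 70, 50), (22, 46, 59), (23, 59, 84)]
-0.02 0.012 [(-67, 251, 173), (-66, 173, 92), (-65, 92, 56), (-63, 59, 83), (-62, 83, 125), (-48, 109, 134), (-47, 134, 169), (-46, 169, 218), (-45, 218, 251), (2, 251, 190), (3, 190, 165), (9, 152, 140), (15, 142, 170), (16, 170, 194), (23, 201, 152), (24, 152, 114)]
0.02 0.012 [(-67, 252, 179), (-66, 179, 93), (-65, 93, 55), (-63, 60, 90), (-62, 90, 123), (-48, 123, 146), (-47, 146, 175), (-45, 186, 211), (-44, 211, 252), (2, 251, 186), (3, 186, 164), (5, 157, 140), (15, 138, 166), (16, 166, 188), (23, 197, 139), (24, 139, 98)]
```

```bash
python3 -m inch '0.1 0.05 -0.15 -4 0 0 0; 0.1 0.05 -0.15 -8 0 0 0; 0.1 0.05 -0.15 -11.5 0 0 0; 0.1 0.05 -0.15 -12.6 0 0 0; 0.1 0.05 -0.15 -13 0 0 0; 0.1 0.05 -0.15 -13 0 0 0'
```

```text
t: 12.42
eef_pos: [0.6187, -0.0156, 0.071]
ee_rot: [-3.139, -0.005, 3.071]
force: [-0.6, 0.0, -0.1]
width: 0.0235
```

```bash
python3 -m inch '0.1 -0.05 0 -0.15 0 0 0; 0.1 -0.05 0 -0.25 0 0 0; 0.1 -0.05 0 -0.25 0 0 0'; python3 -m inch '0.1 0 0 -0.1 0 0 0; 0.1 0 0 -0.2 0 0 0'
```

```text
t: 12.8
eef_pos: [0.6184, -0.0156, 0.0689]
ee_rot: [-3.139, -0.005, 3.072]
force: [-0.3, -0.2, 0.9]
width: 0.0238
t: 13.05
eef_pos: [0.6184, -0.0157, 0.0688]
ee_rot: [-3.139, -0.004, 3.072]
force: [-8.0, 1.5, 20.4]
width: 0.0235
```

It has touched down. I'll ease off, release, lift and look.

```bash
python3 -m inch '0.1 0 0 0.05 0 0 0; 0.55 0 0 0.05 0 0 0; 0.55 0 0 0.05 0 0 0; 0.55 0 0 0.05 0 0 0; 0.55 0 0 1 0 0 0; 0.55 0 0 5 0 0 0; 0.55 0 4 10 0 0 0; 0.55 -3 9 15 0 0 0;0.55 -8 14 15.5 0 0 0; 0.55 -14 20 15.5 0 0 5; 0.55 -18.5 26 15.5 0 0 15; 0.55 -20.7 32 15.5 0 0 20'
python3 - <<'E'
from h import *
T=grab_frame('top');S=grab_frame('side')
a=cv2.resize(np.ascontiguousarray(T['pixels'][110:190,205:345]),None,fx=2.8,fy=2.8,interpolation=cv2.INTER_CUBIC)
b=cv2.resize(np.ascontiguousarray(S['pixels'][165:255,255:370]),None,fx=3.4,fy=3.4,interpolation=cv2.INTER_CUBIC)
o=np.zeros((306,800,3),np.uint8);o[:a.shape[0],:a.shape[1]]=a;o[:306,400:400+b.shape[1]]=b[:306,:400]
cv2.imwrite('pics/p1.png',o[:,:,::-1])
E
```

```text
t: 14.55
eef_pos: [0.4368, 0.2572, 0.2248]
ee_rot: [-3.14, -0.002, -2.858]
force: [0.9, 1.2, 0.8]
width: 0.0482
```

View pics/p1.png

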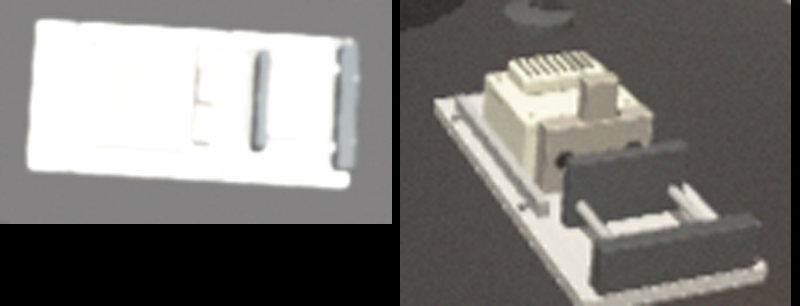

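The first spacer stands upright next to the housing, tab at about (597,97) in the crop, and is let go. Next is B, with a wrist measurement from a point 50 mm beyond it.

```bash
python3 -m inch '0.55 -3 4.2 0 0 0 0; 0.55 -3 4.2 0 0 0 0;0.55 -3 4.2 0 0 0 0;0.55 -3 4.2 0 0 0 0;0.55 -3 4.2 0 0 0 0'; python3 sp.py .411 .255 .289 b1.png
```

```text
t: 15.28
eef_pos: [0.4066, 0.3016, 0.2248]
ee_rot: [-3.141, -0.002, -2.856]
force: [-0.3, -0.5, 0.6]
width: 0.0482
15.325 [0.4066 0.3017 0.2248] [-3.1407 -0.0021 -2.8555] 0.04820583711362657
[211, 193, 278, 231] 0.97 [156  96  58]
[231, 122, 299, 145] 0.89 [243 242 240]
[313, 176, 366, 239] 0.74 [222  48  47]
[206, 6, 290, 54] 0.62 [ 88 172 223]
use [231.3, 121.5, 299.3, 144.7] [264.9403 132.2571]
[0.412  0.2549 0.3012] 0.06113189108064243
shift cm 0.5422103783239152 -4.684366832756509 to z .056: -16.87519854587608 turn 0.8656304420146299
```

```bash
python3 -m inch '0.55 0.54 -4.7 0 0 0 1; 0.55 0.54 -4.7 -6 0 0 1; 0.55 0.54 -4.7 -11 0 0 1; 0.55 0.54 -4.7 -15 0 0 1; 0.55 0.54 -4.7 -16.9 0 0 1; 0.55 0.54 -4.7 -16.9 0 0 1; 0.1 0.54 -4.7 -16.9 0 0 1; 0.1 0.54 -4.7 -16.9 0 0 1; 0.1 0.54 -4.7 -16.9 0 0 1; 0.1 0.54 -4.7 -16.9 0 0 1; 0.1 0.54 -4.7 -14 0 0 1; 0.1 0.54 -4.7 -9 0 0 1' 25
```

```text
t: 16.88
eef_pos: [0.4109, 0.2537, 0.1341]
ee_rot: [-3.138, -0.006, -2.838]
force: [1.1, 0.8, -1.1]
width: 0.0238
```

```bash
python3 -m inch '0.1 0 0 5 0 0 0; 0.1 3 -4 6.6 0 0 -5; 0.1 7 -9 6.6 0 0 -10; 0.1 11 -14 6.6 0 0 -16; 0.1 15 -19 6.6 0 0 -21.5; 0.1 18 -24 6.6 0 0 -21.5; 0.1 20.5 -28 6.6 0 0 -21.5; 0.1 20.5 -29 6.6 0 0 -21.5; 0.1 20.5 -29 6.6 0 0 -21.5;0.1 20.5 -29 6.6 0 0 -21.5;0.1 20.5 -29 6.6 0 0 -21.5'; python3 -m inch '0.1 0 0 0 0 0 0; 0.1 0 0 0 0 0 0'
```

```text
t: 18.25
eef_pos: [0.6157, -0.0351, 0.2006]
ee_rot: [-3.139, -0.005, 3.071]
force: [-0.2, -0.3, -0.8]
width: 0.0239
t: 18.5
eef_pos: [0.6156, -0.0345, 0.2008]
ee_rot: [-3.139, -0.005, 3.072]
force: [0.1, 0.7, -1.2]
width: 0.0234
```

```bash
python3 -m inch '0.1 0.07 -0.22 -4 0 0 0; 0.1 0.07 -0.22 -8 0 0 0; 0.1 0.05 -0.22 -11.5 0 0 0; 0.1 0.05 -0.22 -12.7 0 0 0; 0.1 0.05 -0.22 -13.1 0 0 0; 0.1 0.05 -0.22 -13.2 0 0 0; 0.1 0.05 -0.22 -13.2 0 0 0'; python3 -m inch '0.1 0 0 -0.08 0 0 0; 0.1 0 0 -0.12 0 0 0'
```

```text
t: 19.38
eef_pos: [0.6169, -0.0366, 0.07]
ee_rot: [-3.139, -0.003, 3.072]
force: [-0.8, -0.0, -0.5]
width: 0.0238
t: 19.62
eef_pos: [0.6173, -0.0365, 0.0694]
ee_rot: [-3.14, -0.002, 3.073]
force: [0.5, -0.9, -1.8]
width: 0.0239
```

```bash
python3 -m inch '0.1 -0.05 0 -0.06 0 0 0; 0.1 -0.05 0 -0.1 0 0 0; 0.1 -0.05 0 -0.13 0 0 0'
```

```text
t: 20.0
eef_pos: [0.6167, -0.0366, 0.0683]
ee_rot: [-3.139, -0.002, 3.073]
force: [-1.5, -0.1, 3.2]
width: 0.0241
```

```bash
python3 -m inch '0.55 0 0 0 0 0 0; 0.55 0 0 0 0 0 0; 0.55 0 0 0 0 0 0; 0.55 0 0 1 0 0 0; 0.55 0 0 5 0 0 0; 0.55 0 0 10 0 0 0; 0 -0.5 -6.4 13 0 0 0; 0 -0.5 -6.4 13 0 0 0; 0 -0.5 -6.4 13 0 0 0; 0 -0.5 -6.4 13 0 0 0; 0 -0.5 -6.4 13 0 0 0'
python3 - <<'E'
from h import *
f=grab_frame('wrist');S=grab_frame('side');print(telemetry.get_state()['eef_pos'])
a=cv2.resize(f['pixels'],None,fx=.85,fy=.85,interpolation=cv2.INTER_AREA)
b=cv2.resize(np.ascontiguousarray(S['pixels'][165:255,270:360]),None,fx=3.6,fy=3.6,interpolation=cv2.INTER_CUBIC)
o=np.zeros((330,770,3),np.uint8);o[:a.shape[0],:a.shape[1]]=a;o[:b.shape[0],440:440+b.shape[1]]=b
cv2.imwrite('pics/p2.png',o[:,:,::-1])
E
```

```text
t: 21.38
eef_pos: [0.6115, -0.0998, 0.1975]
ee_rot: [-3.139, -0.003, 3.074]
force: [-0.1, 0.0, -0.3]
width: 0.0043
[ 0.61163614 -0.09992273  0.19774257]
```

View pics/p2.png

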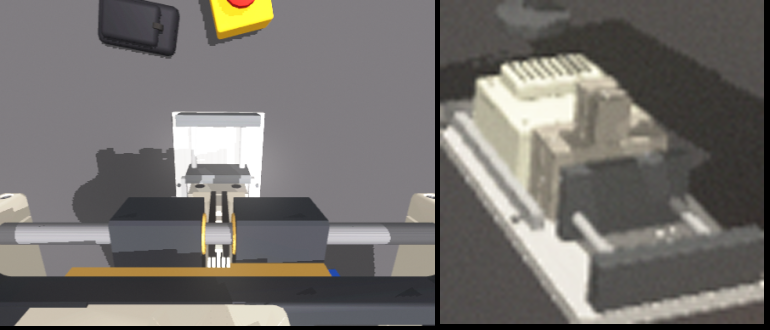

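Both spacers stand upright between pad and housing. I'll lower the closed fingers behind the pad, between the rods.

```bash
python3 -m inch '0 0 0 -5 0 0 0; 0 0 0 -10 0 0 0; 0 0 0 -14 0 0 0; 0 0 0 -16 0 0 0; 0 0 0 -16 0 0 0; 0 0 0 -16 0 0 0'
python3 -m inch '0 0.07 1 0 0 0 0; 0 0.13 1.8 0 0 0 0; 0 0.17 2.3 0 0 0 0; 0 0.2 2.8 0 0 0 0; 0 0.22 3 0 0 0 0'
```

```text
t: 22.22
eef_pos: [0.6124, -0.0997, 0.0386]
ee_rot: [-3.139, -0.002, 3.074]
force: [0.2, 0.1, 1.0]
width: 0.0004
t: 22.85
eef_pos: [0.6149, -0.0696, 0.0389]
ee_rot: [-3.139, -0.001, 3.075]
force: [0.1, -3.8, 3.8]
width: 0.0003
```

```bash
python3 -m inch '0 0.01 0.2 0 0 0 0; 0 0.03 0.4 0 0 0 0; 0 0.04 0.55 0 0 0 0; 0 0.04 0.55 0 0 0 0'; python3 -m inch '0 0.01 0.15 0 0 0 0; 0 0.02 0.25 0 0 0 0;0 0.02 0.25 0 0 0 0'
```

```text
t: 23.35
eef_pos: [0.6153, -0.0643, 0.0389]
ee_rot: [-3.139, -0.001, 3.074]
force: [1.1, -4.3, 2.5]
width: 0.0002
t: 23.72
eef_pos: [0.6153, -0.0632, 0.0389]
ee_rot: [-3.137, -0.002, 3.074]
force: [1.6, -10.3, 1.9]
width: 0.0004
```

```bash
python3 -m inch '0 0.01 0.2 0 0 0 0; 0 0.01 0.2 0 0 0 0; 0 0.01 0.2 0 0 0 0'; python3 -m inch '0 0.01 0.2 0 0 0 0; 0 0.01 0.2 0 0 0 0; 0 0.01 0.2 0 0 0 0;0 0.01 0.2 0 0 0 0; 0 0.01 0.2 0 0 0 0'
```

```text
t: 24.1
eef_pos: [0.6153, -0.0631, 0.0389]
ee_rot: [-3.135, -0.002, 3.074]
force: [1.8, -14.2, 0.9]
width: 0.0005
t: 24.72
eef_pos: [0.6153, -0.0632, 0.039]
ee_rot: [-3.133, -0.003, 3.073]
force: [2.9, -14.5, 1.3]
width: 0.0005
```

```bash
python3 - <<'E'
from h import *
f=grab_frame('wrist');S=grab_frame('side');T=grab_frame('top')
st=telemetry.get_state();print(st['eef_pos'],st['force'])
a=cv2.resize(np.ascontiguousarray(f['pixels'][100:384,120:390]),None,fx=1.3,fy=1.3)
b=cv2.resize(np.ascontiguousarray(S['pixels'][165:255,255:365]),None,fx=3.8,fy=3.8,interpolation=cv2.INTER_CUBIC)
o=np.zeros((370,790,3),np.uint8);o[:a.shape[0],:a.shape[1]]=a[:370];o[:b.shape[0],360:360+b.shape[1]]=b
cv2.imwrite('pics/p3.png',o[:,:,::-1])
for u in ('ball','stopbox','mouse'): print(u,[(np.round(d['bbox']),round(d['p'],2)) for d in regions_of('top',u)][:1])
E
```

```text
[ 0.61525774 -0.06317905  0.03898801] [  3.32832494 -13.52894323   1.80775649]
ball [(array([147.,  93., 171., 108.]), 0.74)]
stopbox [(array([365., 147., 400., 174.]), 0.62)]
mouse [(array([357.,  92., 393., 135.]), 0.63)]
```

View pics/p3.png

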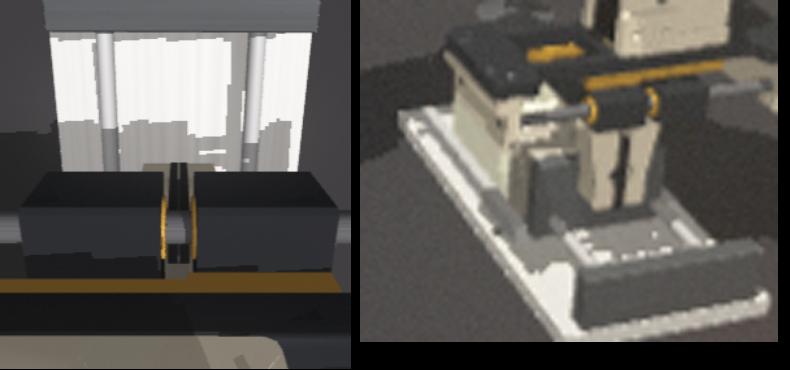

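The pad is closed onto the spacers, which stand against the housing. The fingers touch only the pad's back, and the push is steady at about 14 N. I'll hand in.

```bash
python3 -c "
from station import arm,telemetry
print(arm.job_done()); s=telemetry.get_state(); print(s['t'],s['force'],s['eef_pos'])"
```

```text
the job is handed in; nothing more can be done
None
the job is handed in; nothing more can be done
```

The job is handed in with the pad pressed closed on the spacers at about 14 N. No verdict was reported.

- **Housing:** I slid it until it stopped firmly at about 31 N. It had moved about 6.5 mm, and its face measured the same on both sides. That left a gap of about 55 mm.
- **Spacers:** I stood two grey spacers upright side by side in the gap and let go of each. The blue, brown and red look-alikes were not touched, and the third grey spacer was not needed.
- **Press:** The pad travelled about 19 mm, as predicted, and then met a firm stop. My last readings were 13.5–14.5 N, steady.

**Checks:**
- The final picture shows the pad closed against the spacers with the fingers on its back. I could not see the housing–block contact or the force through each part.
- The stop box and mouse were detected within a few pixels of where they started.
- The ball's detected box also starts at about the same place but is shorter at the bottom, probably because part of the stand was hidden. I did not confirm that.
- An early wrist reading put the pad about 12 mm off, because the arm was still settling. A repeat once it was still agreed with the other two cameras.

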